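# Spring open the touch-latch door in front of the ring sizers

## Task

The three ring sizers are wanted for a fitting: find which half of the oak sizing cabinet they lie in, press that half's handleless door near its free edge until the push-catch lets go, and take the fingers away so that the spring throws the door ajar. Then reach behind the ajar door with a fingertip and push it gently wide open, about square to the cabinet. Leave the other door shut and do not move anything loose, in the cabinet or on the bench.

Things in the scene. Friction and masses are not known exactly. Their poses are not given: they have to be found in the camera images.
- cabinet: low oak cabinet, fixed; carcass 220 (x) x 420 (y) x 130 mm high, origin at the centre of its underside, x away from the bench side, y left. Two bays (+y and -y), 16 mm partition at y = 0; a glass pane in the top over each shows the contents; fixed glass sliders on the +x side. Two handleless doors lie before the carcass front (x = -110 mm); shut, inner face x = -116, outer face x = -132, z 6 to 130 mm
- door_left (a joint): hinge angle of the left door (+y half): oak slab 207 wide x 124 high x 16 mm, no handle. 0 (up to 0.005) shut, held by its push-catch; positive swung open to the bench side, stop at 1.75. Pressed in with about 10 N near its free edge the catch lets go by -0.02, firm stop -0.0245 (5 mm); finger gone, a spring pushes the door to 0.245 within 1 s. Then light friction (0.03 N m) holds it where left; it never re-latches
- door_right (a joint): hinge angle of the right door (-y half): oak slab 207 wide x 124 high x 16 mm, no handle. 0 (up to 0.005) shut, held by its push-catch; positive swung open to the bench side, stop at 1.75. Pressed in with about 10 N near its free edge the catch lets go by -0.02, firm stop -0.0245 (5 mm); finger gone, a spring pushes the door to 0.245 within 1 s. Then light friction (0.03 N m) holds it where left; it never re-latches
- door_left_hinge (a point): on the left door's upright hinge axis, at the height of the cabinet's top (130 mm), fixed; cabinet frame x = -116, y = +209 mm. Shut, the door runs 207.5 mm from here towards -y; the hinge lies in the plane of its inner face. Ajar, the inner face near the free edge stands about 50 mm off the carcass front
- door_right_hinge (a point): on the right door's upright hinge axis, at the height of the cabinet's top (130 mm), fixed; cabinet frame x = -116, y = -209 mm. Shut, the door runs 207.5 mm from here towards +y; the hinge lies in the plane of its inner face. Ajar, the inner face near the free edge stands about 50 mm off the carcass front
- door_left_corner (a point): top corner of the left door's free edge on its outer face, moves with the door; shut, 1.5 mm from the cabinet's mid-plane. The push-catch sits low behind it, 25 mm from the mid-plane; when the door is ajar its 14 mm thick plunger bridges the gap at z = 28 mm (cabinet), so fingers behind the door stay above z = 60 mm
- door_right_corner (a point): top corner of the right door's free edge on its outer face, moves with the door; shut, 1.5 mm from the cabinet's mid-plane. The push-catch sits low behind it, 25 mm from the mid-plane; when the door is ajar its 14 mm thick plunger bridges the gap at z = 28 mm (cabinet), so fingers behind the door stay above z = 60 mm
- sizer_tray: moulded grey plastic tray, 170 x 142 x 16 mm, fixed in one of the two bays, with a row of three short posts, 45 mm apart along its y, that carry the three ring sizers; origin at the centre of its underside, on the bay's floor (z = 18 mm). Cabinet y is about +116 mm when it lies in the left bay, -116 mm in the right bay
- sizer0: gold-tone ring sizer, a plain band 25 mm across and 8 mm high, loose over the rightmost (-y) post of the sizer tray; origin at the centre of its underside
- sizer1: gold-tone ring sizer, 27 mm across, 8 mm high, on the middle post; origin at the centre of its underside
- sizer2: gold-tone ring sizer, 29 mm across, 8 mm high, on the leftmost (+y) post; origin at the centre of its underside
- ring_holder: clear crystal ring holder, a cone on a dish 80 mm across and 68 mm high, standing loose on the tray in the other bay; leave it alone. Origin at the centre of its underside
- ring_box: closed black ring box, 46 x 46 x 41 mm, loose on the bench in front of the cabinet between the doors' swings; leave it alone. Origin at the centre of its underside
- ring_stick: aluminium ring stick with a black handle lying in its grey rest, 300 x 46 x 40 mm, loose on the bench at one side of the cabinet; leave it alone. Origin at the centre of its underside, x along the stick
- mallet: wooden mallet, 270 mm long, head 75 mm across and 42 mm high, loose on the bench at one side of the cabinet; leave it alone. Origin on the bench 100 mm from the head along the handle, x towards the head
- findings_jar: amber glass jar with a metal cap, 52 mm across and 55 mm high, loose on the bench beside the cabinet; leave it alone. Origin at the centre of its underside
- loupe: folding loupe, 59 x 28 x 14 mm, lying loose on the middle of the cabinet's top near the client's side; leave it alone. Origin under its lens

How it is judged (in metres and radians):
On the way, in this order (a step that is already met when the one before it is completed fails the run):
1. the door in front of the ring sizers is pressed in with the fingers (((y of sizer_tray in the frame of cabinet above 0 m and value of joint door_left below -0.01 rad and contact force between the fingers and door_left above 1 N) or (y of sizer_tray in the frame of cabinet below 0 m and value of joint door_right below -0.01 rad and contact force between the fingers and door_right above 1 N))), for 0.02 s.
2. the fingers are taken away and the door has sprung ajar by itself (((y of sizer_tray in the frame of cabinet above 0 m and value of joint door_left between 0.18 and 0.4 rad and contact force between the fingers and door_left below 0.1 N) or (y of sizer_tray in the frame of cabinet below 0 m and value of joint door_right between 0.18 and 0.4 rad and contact force between the fingers and door_right below 0.1 N))), for 0.2 s.
At the end, for the whole second after the job is handed in: the door of the bay with the three sizers, pressed in and sprung ajar untouched, now stands at rest at least 75 degrees (1.30 rad) open; the other door is shut (under 0.02 rad); the sizers, ring holder, ring box, ring stick, mallet, jar and loupe are within 15 mm of where they started (((y of sizer_tray in the frame of cabinet above 0 m and value of joint door_left above 1.3 rad and velocity of joint door_left between -0.05 and 0.05 rad/s and value of joint door_right below 0.02 rad) or (y of sizer_tray in the frame of cabinet below 0 m and value of joint door_right above 1.3 rad and velocity of joint door_right between -0.05 and 0.05 rad/s and value of joint door_left below 0.02 rad)) and distance of each of sizer0, sizer1, sizer2, ring_holder, ring_box, ring_stick, mallet, findings_jar, loupe from where it was at the start of the episode below 0.015 m).
It fails at once if the other door is released or opened ((y of sizer_tray in the frame of cabinet above 0 m and value of joint door_right above 0.03 rad) or (y of sizer_tray in the frame of cabinet below 0 m and value of joint door_left above 0.03 rad)).
It fails at once if a loose thing is pushed, lifted or carried more than 20 mm (distance of any of sizer0, sizer1, sizer2, ring_holder, ring_box, ring_stick, mallet, findings_jar, loupe from where it was at the start of the episode above 0.02 m).
It fails at once if the swinging door is forced or squeezed with more than 15 N ((value of joint door_left above 0.3 rad and contact force between the fingers and door_left above 15 N) or (value of joint door_right above 0.3 rad and contact force between the fingers and door_right above 15 N)).
It also fails if it takes over 54 s, if anything falls off the work surface, if the arm or the gripper's body presses on something with over 40 N, if the wrist force passes 120 N, or if a joint passes its speed limit or range.

## Robot

A 7-joint arm with a two-finger parallel gripper is mounted at the origin on the work surface. World frame = base frame: x ahead of the robot, y to its left, z up, the work surface at z = 0. Lengths are in mm, angles in rad, forces in N, time in s.
With the tool pointing down it reaches from about 400 to 900 mm from the base axis. Payload 5.5 kg.
Tool frame: the origin (TCP) lies on the centre line of the jaws, within the pads' length; the fingertips stand 19 mm ahead of it and the grasp point (between the pads) is the TCP (env.tip_extent is the distance from the TCP to the fingertips, in mm); z points along the fingers, y is the line along which they close (so a half turn about z gives the same grasp; the last joint's range is limited). The gripper opens to 92 mm and grips with 3 to 60 N. Pads are 19 mm wide; open, the fingers measure 130 mm over their backs; the gripper's body (75 mm by 190 mm) begins 47 mm behind the grasp point.
Start: joints at [-0.902, 0.501, -0.427, 1.55, 0.221, 1.138, -0.21], TCP at [256.554, 597.227, 245.729] pointing down, gripper open.
Joint ranges: [-2.88, 2.88], [-0.31, 2.03], [-1.54, 1.56], [0.2, 2.42], [-1.41, 4.55], [0.19, 2.02], [-2.57, 2.57]. Speed limits (rad/s): [2.57, 2.57, 3.14, 3.14, 3.14, 3.14, 3.14].

## Interface

Orientations are given as a rotation vector (axis times angle).
In Python, from plant import env gives the robot as it stands. The module is installed in compiled form; this text tells all that it offers.
- The arm moves only by the shell command python3 -m creep 'ROWS' [FORCE]. ROWS is a JSON object of lists of equal length, an entry for each row: "rotation": the turn, a rotation vector about the tool's x, y, z in rad, a list of three; "delta_pos": the shift along the tool's x, y, z in cm, a list of three; "gripper": the closure, from 0 (fully open) to 1 (shut). In form: {"rotation": [[rx, ry, rz], ...], "delta_pos": [[tx, ty, tz], ...], "gripper": [gripper, ...]}. A call has exactly 5 rows; each row shifts and turns the commanded pose from where the row before left it, along the tool's axes as they then stand; what a row does not reach is not made up. A row lasts 1/8 s, in which the tool goes at most 62.5 mm and 10.7 degrees, less where a joint would pass 70% of its speed; a pose out of reach is approached as far as the arm can. A call with a gripper value outside its range is refused whole. The fingers move at their own pace and stop on an object; FORCE is the grip in N (left out, the last holds). Time passes only in rows, so rows that do not move let the fingers close, or fill a call up. It gives the time, the measured TCP pose, the force, the opening and the grip force at its end, in the units of the state.
- env.get_obs(): the state, without advancing time (a new reading comes with each control period).
- env.grab_frame(name): name is "scene" or "side" or "wrist"; returns a dict with "color" (480x640x3 uint8, red, green, blue), "mtx" (3x3 intrinsics, pixels), "distortion" ([k1, k2, p1, p2, k3] as OpenCV has them; the pictures are not rectified), "view" (4x4, takes a point from world to camera coordinates). Camera axes: x right, y down, z forward; pixel columns grow to the right and rows downward; lengths in mm; the calibration is good to about 2 mm. A picture is of the moment at which its call begins. There is no depth.
- env.sign_off(): hands the job in; it is judged then, once.
Trained networks look in a picture, given as the dict that the camera call returned (one of the last four; its "shot" number tells which), for a name from the list of things; names that differ only in an ending like _2 or _b are one class to them, and where a whole thing is asked for, a point or a joint stands for the part that bears it (a point fixed in the world has none). Each returns a list of dicts, best first, with "score" (0 to 1); they miss things now and then, are a little off and sometimes report something else, mostly with a low value. They report only what shows in the picture. A call takes as long as a camera call.
- env.spot_in(name, picture): "position" ([x, y, z] in mm, in world coordinates, good to about 4 mm: the middle of the surface that is visible of it).
- env.masks_of(name, picture): "mask" (480x640 bool, what is visible of it).
- env.spot_point(name, picture): "position" ([x, y, z] in mm, in world coordinates, good to about 4 mm: a listed point, or the origin of a listed thing).
The state is a dict: "time": time; "joint_positions": joint angles; "qvel": joint speeds; "joint_torque": joint torques, N m; "tool_pos": TCP position; "eef_rot": TCP orientation; "ft_force": force on the tool from outside, world axes, zero at the start; "moment": the same for the moment, N m; "finger_gap": finger opening in mm; "grasp_force": force on a finger pad.
Only numpy, scipy, OpenCV 4.12 (cv2) and the standard library are available. Lean on these libraries where they do the work, as an engineer would, in place of code of your own. Each camera call takes 0.05 s, during which the arm holds its last target. There are 200 camera calls.

## Working session

There is one attempt and no reset: what is moved stays moved. The work goes in short steps, Python scripts to look and compute and a shell command to move; the robot and the scene stay as the last step left them, time stands still between calls to the robot, and variables do not carry over. Pictures are saved under pics/ and viewed, at most 10 in all, crops included, and the job is handed in when it is done.

```bash
mkdir -p pics; cat > h.py <<'E'
from plant import env
import numpy as np, cv2
from scipy.spatial.transform import Rotation as R
def save(f,n): cv2.imwrite('pics/%s.png'%n, f['color'][:,:,::-1])
E
python3 - <<'E'
from h import *
np.set_printoptions(precision=1,suppress=True)
o=env.get_obs();print(o['time'],o['tool_pos'],o['eef_rot'],R.from_rotvec(o['eef_rot']).as_matrix(),env.tip_extent)
for c in ['scene','side']:
    f=env.grab_frame(c);save(f,c+'0')
    for n in ['cabinet','door_left_hinge','door_right_hinge','door_left_corner','door_right_corner','sizer_tray','sizer1','ring_holder','ring_box','ring_stick','mallet','findings_jar','loupe']:
        r=env.spot_point(n,f)
        print(c,n,[(np.array(x['position']),round(x['score'],2)) for x in r[:2]])
E
```

```text
0.0 [256.4 596.6 244.7] [-0.6 -3.1  0. ] [[-0.9  0.4 -0. ]
 [ 0.4  0.9 -0. ]
 [ 0.  -0.  -1. ]] 19.0
scene cabinet [(array([738.9,  56.4,   0.5]), 0.63)]
scene door_left_hinge [(array([618.9, 259.4, 131. ]), 0.66)]
scene door_right_hinge [(array([ 632.2, -159.7,  129.2]), 0.56)]
scene door_left_corner [(array([607.2,  49.8, 127.9]), 0.86)]
scene door_right_corner [(array([609.3,  43.5, 132.5]), 0.52)]
scene sizer_tray []
scene sizer1 []
scene ring_holder [(array([ 633.5, -159.5,  130.1]), 0.37)]
scene ring_box [(array([473.3,  46.3,  -2.6]), 0.61)]
scene ring_stick [(array([ 441.4, -490. ,    4.8]), 0.88)]
scene mallet [(array([450.2, 491.1,  -4.7]), 0.63)]
scene findings_jar [(array([ 696.9, -408.1,    1.6]), 0.61)]
scene loupe [(array([798.1,  51.6, 132. ]), 0.62)]
side cabinet []
side door_left_hinge [(array([616.7, 260.6, 127.1]), 0.65)]
side door_right_hinge [(array([ 631.4, -160.6,  132.8]), 0.7)]
side door_left_corner [(array([603.9,  47.8, 127.4]), 0.93)]
side door_right_corner [(array([607.1,  48.1, 130.4]), 0.93)]
side sizer_tray []
side sizer1 []
side ring_holder []
side ring_box [(array([474.9,  44.4,  -0.9]), 0.74)]
side ring_stick [(array([ 441.6, -490.1,   -0.1]), 0.82), (array([ 632.5, -160.3,  132.2]), 0.63)]
side mallet [(array([450.4, 492.3,  -5.4]), 0.83)]
side findings_jar [(array([ 694.3, -405.4,    2.7]), 0.72)]
side loupe [(array([799.7,  57.9, 133.6]), 0.61)]
```

View pics/scene0.png

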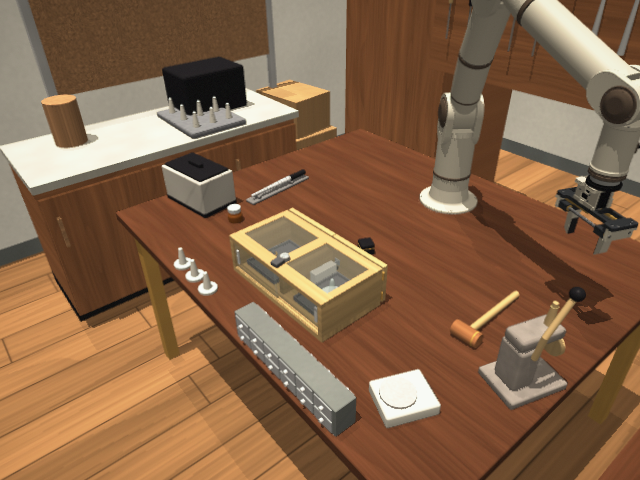

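View pics/side0.png

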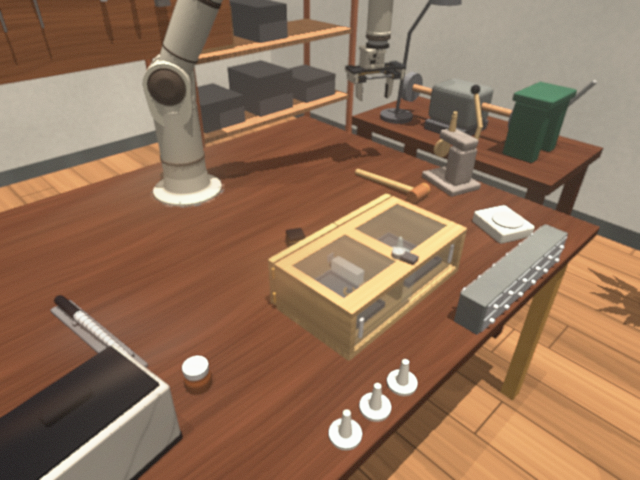

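```bash
cat >> h.py <<'E'
np.set_printoptions(precision=3,suppress=True)
def go(p,yaw):  # target: z down, tool y axis at world angle 90deg+yaw(rad)
    o=env.get_obs();Rt=R.from_rotvec(o['eef_rot']);p=np.array(p,float)
    c,s=np.cos(yaw),np.sin(yaw)
    T=R.from_matrix(np.array([[-c,-s,0],[-s,c,0],[0,0,-1]]).T.T)
    print('t',o['time'],'pos',o['tool_pos'],'F',o['ft_force'],'gap',o['finger_gap'])
    print('delta cm (before turning)',Rt.inv().apply(p-o['tool_pos'])/10,'rot',(Rt.inv()*T).as_rotvec())
E
python3 - <<'E'
from h import *
f=env.grab_frame('wrist')
o=env.get_obs();Rt=R.from_rotvec(o['eef_rot']).as_matrix()
V=f['view'];C=-V[:3,:3].T@V[:3,3]
print('cam in tool',Rt.T@(C-o['tool_pos']),'fwd in tool',Rt.T@V[2,:3], 'right',Rt.T@V[0,:3],f['mtx'][0,0])
go([600,60,430],0.033)
E
```

```text
cam in tool [  66.186   -0.891 -138.742] fwd in tool [-0.246  0.001  0.969] right [-0.001  1.    -0.001] 370.7426240644762
t 1.45 pos [256.569 597.194 245.709] F [ 0.338 -0.98   0.717] gap 91.81460326957209
delta cm (before turning) [-52.76  -35.801 -18.428] rot [-0.    -0.    -0.439]
```

```bash

python3 -m creep '{"rotation":[[0,0,0],[0,0,0],[0,0,0],[0,0,0],[0,0,0]],"delta_pos":[[-4.4,-3,-1.5],[-4.4,-3,-1.5],[-4.4,-3,-1.5],[-4.4,-3,-1.5],[-4.4,-3,-1.5]],"gripper":[1,1,1,1,1]}' 
python3 -m creep '{"rotation":[[0,0,0],[0,0,0],[0,0,0],[0,0,0],[0,0,0]],"delta_pos":[[-4.4,-3,-1.5],[-4.4,-3,-1.5],[-4.4,-3,-1.5],[-4.4,-3,-1.5],[-4.4,-3,-1.5]],"gripper":[1,1,1,1,1]}' 
python3 -m creep '{"rotation":[[0,0,0],[0,0,0],[0,0,-0.146],[0,0,-0.146],[0,0,-0.146]],"delta_pos":[[-4.4,-3,-1.5],[-4.4,-3,-1.5],[0,0,0],[0,0,0],[0,0,0]],"gripper":[1,1,1,1,1]}' 
cat > look.py <<'E'
from h import *
import sys
f=env.grab_frame('wrist');save(f,sys.argv[1])
for n in ['cabinet','door_left_hinge','door_right_hinge','door_left_corner','door_right_corner','sizer_tray','sizer0','sizer1','sizer2','ring_holder','ring_box']:
    r=env.spot_point(n,f)
    print(n,[(np.array(x['position']).round(),round(x['score'],2)) for x in r[:2]])
go([600,60,430],0.033)
E
python3 look.py w1
```

```text
time: 2.08
tool_pos: [400.3, 371.0, 321.4]
eef_rot: [0.633, 3.077, 0.001]
ft_force: [1.0, 0.7, -0.6]
finger_gap: 46.4
grasp_force: 0.0
time: 2.7
tool_pos: [543.1, 146.4, 396.5]
eef_rot: [0.633, 3.077, 0.001]
ft_force: [0.1, 0.8, 0.1]
finger_gap: 1.1
grasp_force: 0.0
time: 3.32
tool_pos: [599.6, 58.0, 425.7]
eef_rot: [0.058, -3.141, -0.0]
ft_force: [-0.4, -0.5, -0.3]
finger_gap: 0.6
grasp_force: 0.0
cabinet [(array([743.,  54.,   1.]), 0.84)]
door_left_hinge [(array([620., 258., 130.]), 0.69)]
door_right_hinge [(array([ 629., -158.,  133.]), 0.69)]
door_left_corner [(array([609.,  47., 132.]), 0.77)]
door_right_corner []
sizer_tray []
sizer0 []
sizer1 []
sizer2 []
ring_holder []
ring_box [(array([478.,  43.,  -5.]), 0.63)]
t 3.925 pos [599.554  58.124 425.709] F [-0.064  0.472 -0.236] gap 0.3514499556236883
delta cm (before turning) [-0.051  0.186 -0.429] rot [ 0.    -0.    -0.001]
```

View pics/w1.png

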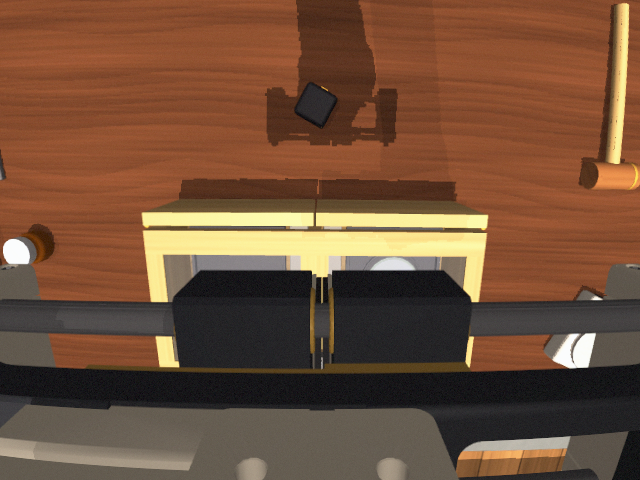

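The wrist view shows both shut doors (seam at 317,215), the ring box at (316,105), and a white dish in the left bay at (390,265). The gripper hides the bays, so I move farther over the cabinet.

```bash

python3 -m creep '{"rotation":[[0,0,0],[0,0,0],[0,0,0],[0,0,0],[0,0,0]],"delta_pos":[[-5,0,0],[-5,0,0],[-5,0,0],[0,0,0],[0,0,0]],"gripper":[1,1,1,1,1]}' 
python3 look.py w2
```

```text
time: 4.55
tool_pos: [749.2, 63.1, 424.9]
eef_rot: [0.051, -3.14, -0.0]
ft_force: [-0.4, -0.2, 0.9]
finger_gap: 0.3
grasp_force: 0.0
cabinet [(array([741.,  54.,   0.]), 0.8)]
door_left_hinge [(array([619., 260., 129.]), 0.77), (array([742.,  58.,  -3.]), 0.48)]
door_right_hinge [(array([ 625., -156.,  131.]), 0.56)]
door_left_corner [(array([609.,  49., 131.]), 0.92), (array([450., 496.,  -4.]), 0.39)]
door_right_corner [(array([609.,  47., 130.]), 0.94)]
sizer_tray []
sizer0 []
sizer1 []
sizer2 []
ring_holder []
ring_box []
t 5.15 pos [749.378  62.823 425.896] F [ 0.914 -0.722  0.708] gap 0.25223647339551647
delta cm (before turning) [14.939  0.199 -0.413] rot [-0.     0.    -0.001]
```

View pics/w2.png

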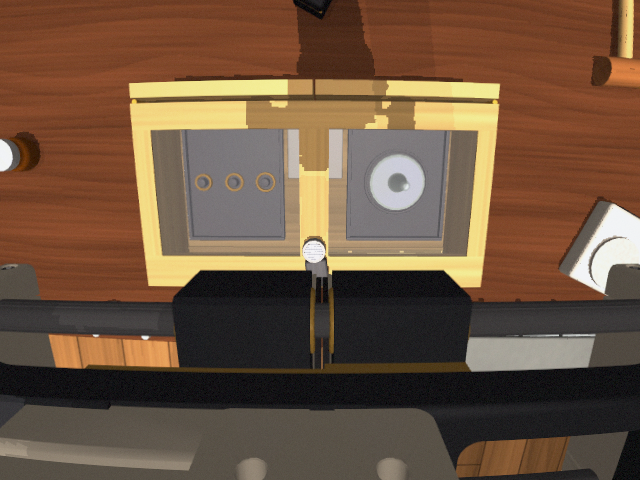

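The left picture half holds three gold rings on posts (203, 234, 265 at row 182). That side is -y, so it is the right bay. The crystal cone is in the left bay at (397,182), so the right door is the one to open.

```bash
cat >> h.py <<'E'
def cab(x,y,M=(608,48),a=0.033): # cabinet xy -> world xy
    x=x+132; return [M[0]+x*np.cos(a)-y*np.sin(a), M[1]+x*np.sin(a)+y*np.cos(a)]
E
python3 -c "
from h import *
go(cab(-170,-32)+[260],0.033); go(cab(-170,-32)+[99],0.033)"
```

```text
t 5.15 pos [749.378  62.823 425.896] F [ 0.914 -0.722  0.708] gap 0.25223647339551647
delta cm (before turning) [17.978 -4.229 16.587] rot [-0.     0.    -0.001]
t 5.15 pos [749.378  62.823 425.896] F [ 0.914 -0.722  0.708] gap 0.25223647339551647
delta cm (before turning) [17.981 -4.229 32.687] rot [-0.     0.    -0.001]
```

```bash

python3 -m creep '{"rotation":[[0,0,0],[0,0,0],[0,0,0],[0,0,0],[0,0,0]],"delta_pos":[[4.5,-1.05,0],[4.5,-1.05,3],[4.5,-1.05,4.5],[4.5,-1.05,4.5],[0,0,4.5]],"gripper":[1,1,1,1,1]}' 
python3 -m creep '{"rotation":[[0,0,0],[0,0,0],[0,0,0],[0,0,0],[0,0,0]],"delta_pos":[[0,0,4.5],[0,0,4.5],[0,0,4.5],[0,0,2.7],[0,0,0]],"gripper":[1,1,1,1,1]}' 
python3 - <<'E'
from h import *
f=env.grab_frame('side');save(f,'s1')
f=env.grab_frame('wrist');save(f,'w3')
for n in ['door_left_corner','door_right_corner','door_right_hinge']:
    print(n,[(np.array(x['position']).round(),round(x['score'],2)) for x in env.spot_point(n,f)[:2]])
go(cab(-141.5,-32)+[99],0.033)
E
```

```text
time: 5.78
tool_pos: [570.5, 14.2, 262.8]
eef_rot: [0.048, -3.14, 0.002]
ft_force: [2.2, -0.1, 0.9]
finger_gap: 0.1
grasp_force: 0.0
time: 6.4
tool_pos: [571.8, 15.7, 99.4]
eef_rot: [0.051, -3.136, 0.0]
ft_force: [-0.3, 0.4, 0.5]
finger_gap: 0.5
grasp_force: 0.0
door_left_corner []
door_right_corner []
door_right_hinge []
t 6.65 pos [575.077  15.957 103.251] F [-0.038 -0.259  0.414] gap 0.19259767642271478
delta cm (before turning) [-2.445 -0.104  0.433] rot [ 0.     0.003 -0.001]
```

View pics/w3.png

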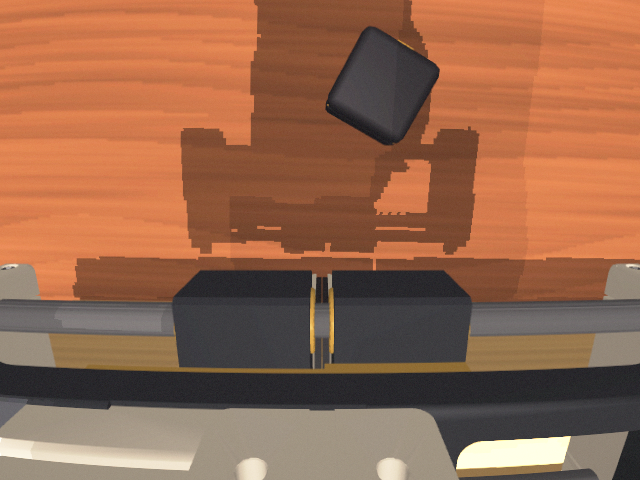

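The wrist view shows the ring box at (383,85), clear of the hand, and the closed fingers in front of the door. I check the side view next.

```bash
python3 -c "
import cv2;i=cv2.imread('pics/s1.png')[130:350,230:480];cv2.imwrite('pics/s1c.png',cv2.resize(i,None,fx=2.7,fy=2.7))"
```

```text
(no output)
```

View pics/s1c.png

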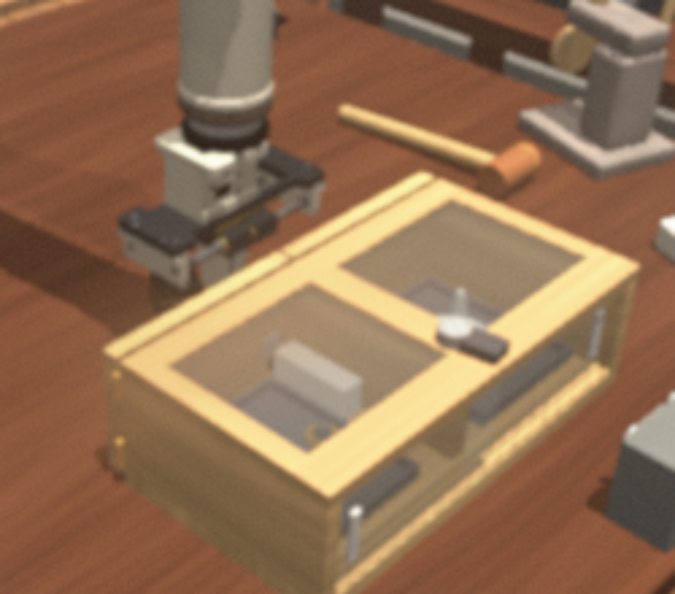

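The side view confirms the closed fingers hang before the right door near the seam (crop 290,255), with the gripper body above the cabinet top. I press now.

```bash

python3 -m creep '{"rotation":[[0,0,0],[0,0,0],[0,0,0],[0,0,0],[0,0,0]],"delta_pos":[[-0.8,0,0],[-0.8,0,0],[-0.4,0,0],[-0.3,0,0],[0,0,0]],"gripper":[1,1,1,1,1]}' 
```

```text
time: 7.28
tool_pos: [596.8, 16.6, 101.3]
eef_rot: [0.051, -3.141, -0.0]
ft_force: [0.2, 0.4, -0.5]
finger_gap: 0.1
grasp_force: 0.0
```

```bash

python3 -m creep '{"rotation":[[0,0,0],[0,0,0],[0,0,0],[0,0,0],[0,0,0]],"delta_pos":[[-0.2,0,0],[-0.2,0,0],[-0.1,0,0],[0,0,0],[0,0,0]],"gripper":[1,1,1,1,1]}' 
```

```text
time: 7.9
tool_pos: [599.4, 16.8, 101.2]
eef_rot: [0.05, -3.137, 0.0]
ft_force: [-6.9, 0.5, 4.5]
finger_gap: 0.3
grasp_force: 3.5
```

```bash

python3 -m creep '{"rotation":[[0,0,0],[0,0,0],[0,0,0],[0,0,0],[0,0,0]],"delta_pos":[[-0.2,0,0],[-0.1,0,0],[-0.1,0,0],[0,0,0],[0,0,0]],"gripper":[1,1,1,1,1]}' 
```

```text
time: 8.52
tool_pos: [602.0, 17.1, 101.2]
eef_rot: [0.051, -3.134, 0.0]
ft_force: [-11.2, 1.1, 9.6]
finger_gap: 0.5
grasp_force: 5.6
```

```bash

python3 -m creep '{"rotation":[[0,0,0],[0,0,0],[0,0,0],[0,0,0],[0,0,0]],"delta_pos":[[-0.15,0,0],[-0.1,0,0],[-0.1,0,0],[0,0,0],[0,0,0]],"gripper":[1,1,1,1,1]}' 
```

```text
time: 9.15
tool_pos: [602.0, 17.1, 101.1]
eef_rot: [0.05, -3.127, 0.001]
ft_force: [-21.5, -0.1, 17.8]
finger_gap: 0.2
grasp_force: 10.9
```

The TCP stopped at x = 602 while the force doubled, so the door is on its firm stop. I withdraw quickly.

```bash

python3 -m creep '{"rotation":[[0,0,0],[0,0,0],[0,0,0],[0,0,0],[0,0,0]],"delta_pos":[[5.5,0,0],[5.5,0,0],[3,0,0],[0,0,0],[0,0,0]],"gripper":[1,1,1,1,1]}' 
python3 -m creep '{"rotation":[[0,0,0],[0,0,0],[0,0,0],[0,0,0],[0,0,0]],"delta_pos":[[0,0,-4],[0,0,-4],[0,0,-4],[0,0,-4],[0,0,0]],"gripper":[1,1,1,1,1]}' 
python3 - <<'E'
from h import *
f=env.grab_frame('side');save(f,'s2')
for n in ['door_right_corner','door_left_corner']:
    print(n,[(np.array(x['position']).round(),round(x['score'],2)) for x in env.spot_point(n,f)[:2]])
    f=env.grab_frame('scene');print(n,[(np.array(x['position']).round(),round(x['score'],2)) for x in env.spot_point(n,f)[:2]])
def P(th,r): # right door inner face point at r from hinge, cab frame
    return -116-r*np.sin(th), -209+r*np.cos(th)
print('ajar corner predicted',cab(-116-207.5*np.sin(.245)-16*np.cos(.245),-209+207.5*np.cos(.245)-16*np.sin(.245)))
go(cab(-137,-33)+[270],.033)
E
python3 -c "
import cv2;i=cv2.imread('pics/s2.png')[130:350,230:480];cv2.imwrite('pics/s2c.png',cv2.resize(i,None,fx=2.7,fy=2.7))"
```

```text
time: 9.78
tool_pos: [470.9, 12.6, 102.1]
eef_rot: [-0.051, 3.139, 0.0]
ft_force: [0.6, -0.3, -0.6]
finger_gap: 0.3
grasp_force: 0.0
time: 10.4
tool_pos: [473.1, 12.8, 265.3]
eef_rot: [-0.05, 3.133, 0.0]
ft_force: [0.1, -0.2, 0.1]
finger_gap: 0.4
grasp_force: 0.0
door_right_corner [(array([559.,  37., 127.]), 0.73)]
door_right_corner [(array([561.,  38., 134.]), 0.84)]
door_left_corner [(array([609.,  50., 127.]), 0.78)]
door_left_corner [(array([610.,  51., 128.]), 0.94)]
ajar corner predicted [np.float64(558.5564927706866), np.float64(34.78405869537957)]
t 10.75 pos [468.748  12.45  260.369] F [ 0.076 -0.732  0.751] gap 0.35974645721987447
delta cm (before turning) [-13.533  -0.197  -0.993] rot [ 0.    -0.002 -0.001]
```

View pics/s2c.png

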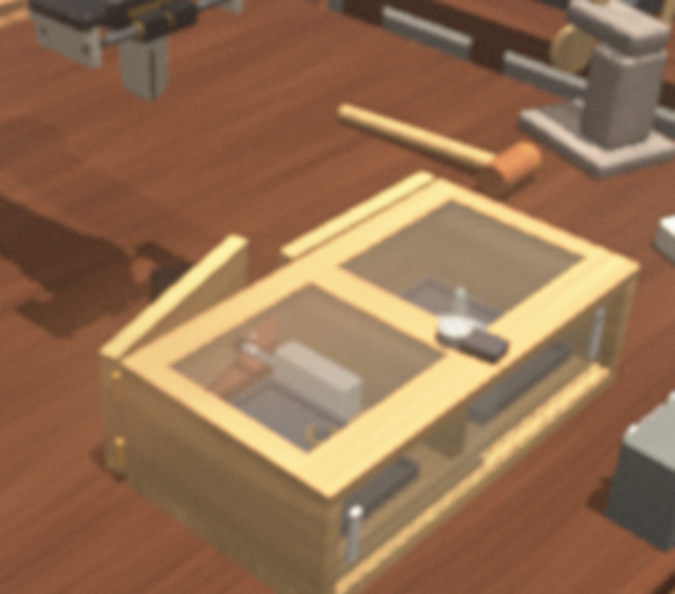

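The right door stands ajar with its free edge near crop (240,240), and the left door is shut. The networks' corner (560,38) matches 0.245 rad. Next I go over the gap and down behind the door.

```bash
python3 -m creep '{"rotation":[[0,0,0],[0,0,0],[0,0,0],[0,0,0],[0,0,0]],"delta_pos":[[-4.5,0,0],[-4.5,0,0],[-4.5,0.1,0],[-0.4,0,0],[0,0,0]],"gripper":[1,1,1,1,1]}' 
python3 - <<'E'
from h import *
f=env.grab_frame('wrist');save(f,'w4')
for n in ['door_right_corner','door_left_corner']:
    print(n,[(np.array(x['position']).round(),round(x['score'],2)) for x in env.spot_point(n,f)[:2]])
go(cab(-134,-30)+[104],.033)
E
```

```text
time: 11.38
tool_pos: [607.3, 18.0, 260.2]
eef_rot: [0.051, -3.139, -0.0]
ft_force: [-0.2, 0.6, 0.5]
finger_gap: 0.4
grasp_force: 0.0
door_right_corner [(array([559.,  36., 129.]), 0.85)]
door_left_corner [(array([607.,  49., 130.]), 0.84)]
t 11.525 pos [607.025  17.893 261.408] F [ 0.255  0.514 -0.235] gap 0.4845428206696514
delta cm (before turning) [-0.011  0.008 15.741] rot [-0.    -0.001 -0.001]
```

```bash
python3 -m creep '{"rotation":[[0,0,0],[0,0,0],[0,0,0],[0,0,0],[0,0,0]],"delta_pos":[[0,0,4],[0,0,4],[0,0,3],[0,0,2.5],[0,0,2]],"gripper":[1,1,1,1,1]}' 
python3 - <<'E'
from h import *
pts=[]
for th,r in [(.245,176),(.4,174),(.55,172),(.7,170),(.85,168),(1.0,166),(1.15,164),(1.3,162),(1.45,160)]:
    h=9.5*np.cos(th)+17*np.sin(th)
    pts.append([-116-r*np.sin(th)+h*np.cos(th),-209+r*np.cos(th)+h*np.sin(th)])
pts=np.array([[-134,-30]]+pts); d=np.diff(pts,axis=0)
print('tool dx,dy cm:',np.c_[-d[:,0],d[:,1]]/10, pts[-1])
go(cab(-134,-30)+[104],.033)
E
```

```text
time: 12.15
tool_pos: [607.4, 17.8, 105.9]
eef_rot: [0.051, -3.141, 0.0]
ft_force: [-1.5, 0.7, 0.4]
finger_gap: 0.6
grasp_force: 0.0
tool dx,dy cm: [[ 1.175 -0.502]
 [ 2.385 -0.773]
 [ 2.182 -1.074]
 [ 2.016 -1.375]
 [ 1.806 -1.658]
 [ 1.553 -1.914]
 [ 1.259 -2.135]
 [ 0.927 -2.313]
 [ 0.563 -2.44 ]] [-272.663 -171.83 ]
t 12.15 pos [607.37   17.788 105.915] F [-1.485  0.747  0.354] gap 0.5997975830147196
delta cm (before turning) [0.037 0.018 0.192] rot [-0.    -0.    -0.001]
```

Clean insertion with no contact. I now sweep the door open along the arc, with about 0.15 rad in two rows.

```bash
python3 -m creep '{"rotation":[[0,0,0],[0,0,0],[0,0,0],[0,0,0],[0,0,0]],"delta_pos":[[0.6,-0.25,0],[0.6,-0.25,0],[1.2,-0.4,0],[1.2,-0.4,0],[1.1,-0.5,0]],"gripper":[1,1,1,1,1]}'
python3 -m creep '{"rotation":[[0,0,0],[0,0,0],[0,0,0],[0,0,0],[0,0,0]],"delta_pos":[[1.1,-0.55,0],[1,-0.7,0],[1,-0.7,0],[0.9,-0.8,0],[0.9,-0.8,0]],"gripper":[1,1,1,1,1]}'
```

```text
time: 12.78
tool_pos: [561.0, -2.1, 107.0]
eef_rot: [-0.05, 3.141, -0.0]
ft_force: [-0.0, 0.1, 0.2]
finger_gap: 0.3
grasp_force: 0.2
time: 13.4
tool_pos: [513.4, -39.2, 106.5]
eef_rot: [-0.05, 3.141, -0.0]
ft_force: [0.6, -0.3, 0.4]
finger_gap: 0.2
grasp_force: 0.1
```

```bash
python3 - <<'E'
from h import *
for c in ['scene','side']:
    f=env.grab_frame(c)
    print([(np.array(x['position']).round(),round(x['score'],2)) for x in env.spot_point('door_right_corner',f)[:2]])
for th in (.8,.9,1.0,1.45): print(th,cab(-116-207.5*np.sin(th)-16*np.cos(th),-209+207.5*np.cos(th)-16*np.sin(th)))
go(cab(-272,-172)+[104],.033)
E
```

```text
[(array([456., -42., 134.]), 0.67)]
[(array([453., -49., 131.]), 0.96)]
0.8 [np.float64(466.5843141429089), np.float64(-32.62081998788878)]
0.9 [np.float64(454.65267376303586), np.float64(-49.661877546592095)]
1.0 [np.float64(444.4819088858233), np.float64(-67.80897722356848)]
1.45 [np.float64(422.78331145891826), np.float64(-158.10233717852668)]
t 13.6 pos [513.92  -38.815 106.511] F [ 0.508  1.002 -0.61 ] gap 0.2857880599707195
delta cm (before turning) [ 4.298 -8.84   0.25 ] rot [ 0.     0.    -0.001]
```

Door at about 0.88 rad, as planned. I continue to about 1.45.

```bash
python3 -m creep '{"rotation":[[0,0,0],[0,0,0],[0,0,0],[0,0,0],[0,0,0]],"delta_pos":[[0.8,-0.95,0],[0.75,-0.95,0],[0.65,-1.05,0],[0.6,-1.1,0],[0.5,-1.15,0]],"gripper":[1,1,1,1,1]}'
python3 -m creep '{"rotation":[[0,0,0],[0,0,0],[0,0,0],[0,0,0],[0,0,0]],"delta_pos":[[0.4,-1.15,0],[0.3,-1.2,0],[0.2,-1.2,0],[0.1,-0.9,0],[0,0,0]],"gripper":[1,1,1,1,1]}'
python3 - <<'E'
from h import *
for c in ['scene','side']:
    f=env.grab_frame(c)
    print([(np.array(x['position']).round(),round(x['score'],2)) for x in env.spot_point('door_right_corner',f)[:2]])
for th in (1.3,1.4,1.5,1.6): print(th,cab(-116-207.5*np.sin(th)-16*np.cos(th),-209+207.5*np.cos(th)-16*np.sin(th)))
E
```

```text
time: 14.22
tool_pos: [482.2, -92.6, 106.5]
eef_rot: [0.05, -3.141, 0.0]
ft_force: [0.2, 0.4, 0.6]
finger_gap: 0.5
grasp_force: 0.1
time: 14.85
tool_pos: [474.0, -137.4, 106.4]
eef_rot: [0.048, -3.141, 0.0]
ft_force: [-0.2, -1.4, -0.4]
finger_gap: 0.4
grasp_force: 0.0
[(array([ 424., -174.,  133.]), 0.56)]
[(array([ 423., -174.,  130.]), 0.91)]
1.3 [np.float64(425.4572196907008), np.float64(-127.02903715909989)]
1.4 [np.float64(423.1561383570438), np.float64(-147.70430522434032)]
1.5 [np.float64(422.9306354964535), np.float64(-168.50600787901556)]
1.6 [np.float64(424.7829642589717), np.float64(-189.22630138632877)]
```

The door is at about 1.53 rad. I back the finger off to +y and then lift it.

```bash
python3 -m creep '{"rotation":[[0,0,0],[0,0,0],[0,0,0],[0,0,0],[0,0,0]],"delta_pos":[[0,2,0],[0,2,0],[0,0,-4],[0,0,-5],[0,0,-5]],"gripper":[1,1,1,1,1]}'
python3 -m creep '{"rotation":[[0,0,0],[0,0,0],[0,0,0],[0,0,0],[0,0,0]],"delta_pos":[[0,0,-3],[0,0,0],[0,0,0],[0,0,0],[0,0,0]],"gripper":[1,1,1,1,1]}'
python3 - <<'E'
from h import *
f=env.grab_frame('side');save(f,'s3')
for n in ['door_right_corner','door_left_corner','ring_box','ring_stick','findings_jar','loupe','mallet']: print(n,[(np.array(x['position']).round(),round(x['score'],2)) for x in env.spot_point(n,f)[:1]])
E
```

```text
time: 15.68
tool_pos: [472.5, -95.7, 247.8]
eef_rot: [0.053, -3.141, -0.0]
ft_force: [0.5, -1.0, -0.5]
finger_gap: 0.3
grasp_force: 0.0
time: 16.3
tool_pos: [472.2, -96.3, 275.4]
eef_rot: [0.051, -3.139, -0.001]
ft_force: [-0.0, 0.1, 0.0]
finger_gap: 0.2
grasp_force: 0.0
door_right_corner [(array([ 424., -176.,  131.]), 0.71)]
door_left_corner [(array([607.,  48., 127.]), 0.74)]
ring_box []
ring_stick [(array([ 438., -493.,   -2.]), 0.91)]
findings_jar [(array([ 692., -402.,    3.]), 0.59)]
loupe []
mallet [(array([452., 498.,  -6.]), 0.85)]
```

View pics/s3.png

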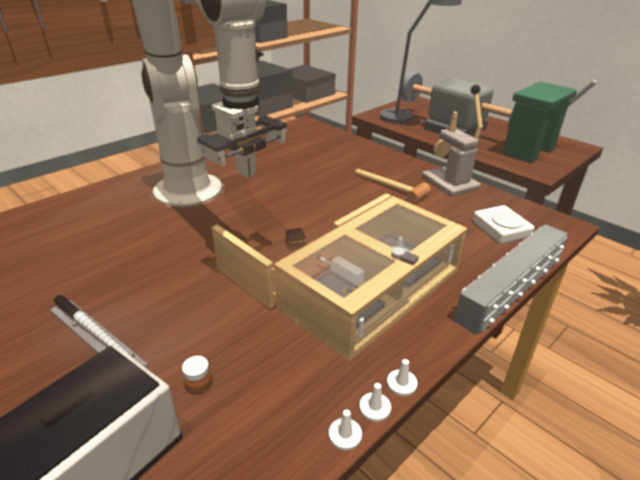

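The right door stands square to the cabinet (215–275, 230–300), the left door is shut, and the ring box (295,237) and loupe (404,256) are undisturbed.

```bash
python3 -c "
from plant import env
print(env.sign_off())"
```

```text
the job is handed in; nothing more can be done
None
```

The sizers lie in the right bay: I pressed the right door, let it spring ajar, and pushed it open to about 1.53 rad; the left door is still shut, the loose things look undisturbed in the final picture, and the job is handed in (no verdict was returned).

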